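Hold the recessed chuck-vent button down with the reset stylus

ROBOT

A 7-joint arm with a two-finger parallel gripper is mounted at the origin on the work surface. World frame = base frame: x ahead of the robot, y to its left, z up, the work surface at z = 0. Lengths are in m, angles in rad, forces in N, time in s.
With the tool pointing down it reaches from about 0.4 to 0.875 m from the base axis. Payload 6.5 kg.
Tool frame: the origin (TCP) lies at the very end of the fingers, on their centre line; the grasp point (between the pads) lies manip.pinch_z behind it (manip.pinch_z is the distance from the TCP to the grasp point, in m); z points along the fingers, y is the direction in which the jaws open and shut (so a half turn about z gives the same grasp; the last joint's range is limited). The gripper opens to 85 mm and grips with 20 to 120 N. Pads are 22 mm wide; open, the fingers measure 114 mm over their backs; the gripper's body (76 mm by 85 mm) begins 54 mm behind the grasp point. The pads swing forward as they close: fully open they stand 13 mm farther back than shut.
Start: joints at [1.13, 0.536, -0.004, 1.538, 0.003, 1.067, -0.071], TCP at [0.238, -0.605, 0.231] pointing down, gripper open.
Joint ranges: [-2.7, 2.7], [-0.37, 2.16], [-1.27, 1.26], [0.24, 2.4], [-1.31, 4.45], [0.19, 1.91], [-2.76, 2.76]. Speed limits (rad/s): [2.39, 2.39, 3.14, 3.14, 3.14, 3.14, 3.14].

INTERFACE

Orientations are given as a rotation vector (axis times angle).
In Python, from rig import manip gives the robot as it stands.
- The arm moves only by the tool move_arm, never from a script. Its argument "rows" is text: rows parted by semicolons, each of 6 numbers parted by spaces: the shift along the tool's x, y, z in mm, then the turn, a rotation vector about the tool's x, y, z in rad. A call has exactly 5 rows; each row is the pose to reach, as a shift and turn from the pose commanded when the call began, along the tool's axes at that moment; what a row does not reach only later rows make up. A row lasts 1/8 s, in which the tool goes at most 62.5 mm and 10.7 degrees, less where a joint would pass 70% of its speed; a pose out of reach is approached as far as the arm can. A call with a gripper value outside its range is refused whole. "gripper" is the opening, from -1 (shut) to 1 (fully open), set as the call begins (left out, the last holds). The fingers move at their own pace and stop on an object; "squeeze" is the grip in N (left out, the last holds). Time passes only in rows, so rows that repeat a pose let the fingers close, or fill a call up. It gives the time, the measured TCP pose, the force and the opening at its end, in the units of the state.
- manip.observe(): the state, without advancing time (a new reading comes with each control period).
- manip.read_camera(name): name is "side" or "top" or "wrist"; returns (picture, depth): 420x560x3 uint8, red, green, blue; 420x560 float32, m along the optical axis (not along the pixel's ray), 0 where there is no reading.
- manip.get_calibration(name): a dict with "vfov" (degrees; the focal length in pixels is half the picture's height over the tangent of half this angle, whatever the lens; pixels are square), "cx", "cy" (the principal point, pixels), "k1" (the pictures are not rectified: a ray, as slopes to the right and down, at radius r is drawn at 1 + k1 r^2 times it, then the intrinsics apply), "T" (4x4, takes a point from camera to world coordinates). Camera axes: x right, y down, z forward; pixel columns grow to the right and rows downward; lengths in m; the calibration is good to about 2 mm. A picture is of the moment at which its call begins: read the wrist's pose just before it. get_calibration takes no time and is no camera call; for the wrist camera it gives the pose at the moment of the call.
- manip.close_job(): hands the job in, once; it reports no verdict.
Trained networks look in the newest picture that a camera, given by its name, has taken for a name from the list of things; names that differ only in an ending like _2 or _b are one class to them, and where a whole thing is asked for, a point or a joint stands for the part that bears it (a point fixed in the world has none). Each returns a list of dicts, best first, with "score" (0 to 1); they miss things now and then, are a little off and sometimes report something else, mostly with a low value. They report only what shows in the picture. A call takes as long as a camera call. They do not tell look-alikes from the thing itself.
- manip.boxes_of(query, camera): "at" ([x, y, z] in m, in world coordinates, good to about 4 mm: the middle of the surface that is visible of it).
- manip.trace(query, camera): "mask" (420x560 bool, what is visible of it).
- manip.spot_point(query, camera): "at" ([x, y, z] in m, in world coordinates, good to about 4 mm: a listed point, or the origin of a listed thing).
The state is a dict: "time_s": time; "joints": joint angles; "joint_vel": joint speeds; "joint_efforts": joint torques, N m; "eef_pos": TCP position; "tool_rot": TCP orientation; "force": force on the tool from outside, world axes, zero at the start; "torque": the same for the moment, N m; "grip_width": finger opening in m.
Only numpy, scipy, OpenCV 4.12 (cv2) and the standard library are available. Lean on these libraries where they do the work, as an engineer would, in place of code of your own. Each camera call takes 0.05 s, during which the arm holds its last target.

TASK

Take the slender round-handled stylus from the tool rack with a light grip, put its tip down through the round aperture of the switch box with the round collar, and gently press the recessed vent button inside all the way down. Finish while still holding the button fully down with the stylus in the gripper, so that the wafer chuck stays vented: do not let go. Do not press the button under the square aperture of the other box, and leave everything else where it is.

Things in the scene. Friction and masses are not known exactly. Their poses are not given: they have to be found in the camera images.
- stylus: Black-handled stylus, 35 g, upright in one of the rack's three wells (which one varies). Origin: middle of the underside of its round collar (24 mm diameter, 6 mm thick), which rests on the rack. Above the collar a slender round handle, 12 mm in diameter, up to 51 mm above the origin; below it a straight 6 mm steel shank, 50 mm long. z runs up the handle.
- stylus_tip (a point): The flat lower end of the stylus shank, 50 mm below the stylus origin on its axis.
- stylus_grip (a point): Point on the axis of the stylus handle, 30 mm above the stylus origin, a good place to grip. The handle is thin-walled: grip it with about 20 to 40 N; the contact forces of all fingers on it, added up, may never exceed 130 N.
- rack: Fixed aluminium block 64 x 190 x 56 mm (x, y, z) on the surface, origin in the middle of its underside. Three wells 10 mm in diameter and 53 mm deep open in its top, in a row along its y axis at y = -60, 0 and +60 mm. The stylus, the square driver and the knob driver stand in them in any order.
- vent_box: Fixed dark metal switch box 75 x 75 x 50 mm with a ROUND aluminium collar (54 mm outer diameter, 6 mm high) on its top. Origin in the middle of its underside, z up. In the middle of the collar a round aperture 14 mm in diameter goes straight down to the white vent button. Its total height is 56 mm. Two brass-tipped fittings stick out of its +x side.
- vent_box_mouth (a point): Centre of the round aperture at the collar's top face, 56 mm above the surface. The vent button's flat top (12.8 mm in diameter) lies 18 mm below this point when released and 24 mm below when fully down.
- vent_button (a joint): Travel of the vent button, m: 0 released, 0.006 fully down. It is sprung up: it starts to move at 1.8 N and is fully down at 5.4 N, then meets a rigid stop. The stylus may press or touch the box with at most 20 N.
- lamp_box: Fixed dark metal switch box of the same size, but with a SQUARE aluminium collar (50 x 50 mm, 6 mm high) and a square aperture 14 x 14 mm. The two boxes can be either way round. Not to be used.
- lamp_button (a joint): Travel of the button in the box with the square collar, m: 0 released, 0.006 down. Must not be pressed.
- square_driver: Bystander in the rack: driver with a square black handle 20 x 20 mm, top 48 mm above the rack.
- knob_driver: Bystander in the rack: driver with a thick round knob 34 mm in diameter, top 31 mm above the rack.
- objective: Bystander: loose dark metal lens objective standing on the surface, 40 mm in diameter, 50 mm high.
- dish: Bystander: loose clear round dish with a dark wafer, 90 mm in diameter, 12 mm high.
- jar: Bystander: loose small jar, 44 mm in diameter, 55 mm high.
- thumbscrew: Bystander: loose steel thumbscrew standing on its head, 28 mm in diameter, 30 mm high.
- wafer_case: Bystander: loose flat white case 110 x 110 x 24 mm.
Things that resemble listed ones, but are neither listed nor needed, are in the scene too. What is shaped like the stylus but green is not meant.

How it is judged:
On the way, in this order (a step that is already met when the one before it is completed fails the run):
1. the stylus is held in the gripper, its tip lifted clear above the rack (height (world z) of stylus_tip above 0.062 m and contact force between the fingers and stylus above 2 N), for 0.2 s.
2. the stylus tip is inside the round aperture, held by the gripper (horizontal distance between stylus_tip and vent_box_mouth below 0.007 m and height (world z) of stylus_tip below 0.053 m and contact force between the fingers and stylus above 2 N), for 0.05 s.
At the end, for the whole second after the job is handed in: The gripper still holds the stylus, whose tip, inside the round aperture (within 7 mm of its axis, over 20.5 mm deep), holds the vent button down at least 4.5 of 6 mm with over 2 N; fingers off the box, the other button up (under 1 mm), every bystander within 20 mm of its start (value of joint vent_button above 0.0045 m and contact force between stylus and vent_box above 2 N and horizontal distance between stylus_tip and vent_box_mouth below 0.007 m and z of stylus_tip in the frame of vent_box_mouth below -0.0205 m and contact force between the fingers and stylus above 2 N and contact force between the fingers and vent_box below 0.5 N and value of joint lamp_button below 0.001 m and distance of each of square_driver, knob_driver, objective, dish, jar, thumbscrew, wafer_case from where it was at the start of the episode below 0.02 m); the arm keeps its last pose, push and grip.
It fails at once if the stylus is squeezed: the fingers' contact forces on it together exceed 130 N (contact force between the fingers and stylus above 130 N).
It fails at once if the stylus presses on the vent box or its button with more than 20 N (contact force between stylus and vent_box above 20 N).
It fails at once if the button under the square aperture is pressed by more than 1.5 mm (value of joint lamp_button above 0.0015 m).
It fails at once if a bystander is moved more than 20 mm (distance of any of square_driver, knob_driver, objective, dish, jar, thumbscrew, wafer_case from where it was at the start of the episode above 0.02 m).
It also fails if it takes over 45 s, if anything falls off the work surface, if the arm or the gripper's body presses on something with over 40 N, if the wrist force passes 120 N, or if a joint passes its speed limit or range.

## Working session

There is one attempt and no reset: what is moved stays moved. The work goes in short steps, Python scripts to look and compute and a tool call to move; the robot and the scene stay as the last step left them, time stands still between calls to the robot, and variables do not carry over. Pictures are saved under pics/ and viewed, and the job is handed in when it is done.

Besides the shell and the picture viewer there is one more tool, called after "Emit:" in YAML: its name, and indented under it one key for each argument. move_arm: Moves the arm, as the interface text tells. Its arguments: {"type":"object","properties":{"rows":{"type":"string"},"gripper":{"type":"number"},"squeeze":{"type":"number"}},"required":["rows"]}

```bash
ls; mkdir -p pics
cat > h.py <<'E'
from rig import manip
import numpy as np, cv2
from scipy.spatial.transform import Rotation as R
def snap(c,fn):
    cal=manip.get_calibration(c); p,d=manip.read_camera(c)
    cv2.imwrite(f'pics/{fn}.png',cv2.cvtColor(p,cv2.COLOR_RGB2BGR)); np.savez(f'pics/{fn}.npz',p=p,d=d,**{k:np.array(v) for k,v in cal.items()})
    return p,d,cal
def to_world(cal,u,v,z):
    f=210/np.tan(np.radians(float(cal['vfov']))/2)
    K=np.array([[f,0,cal['cx']],[0,f,cal['cy']],[0,0,1]],float)
    q=cv2.undistortPoints(np.array([[[u,v]]],float),K,np.array([float(cal['k1']),0,0,0]))[0,0]
    T=np.array(cal['T']); return (T@np.array([q[0]*z,q[1]*z,z,1]))[:3]
E
python3 - <<'E'
from h import *
s=manip.observe(); print(s, manip.pinch_z)
for c in ['top','side','wrist']:
    p,d,cal=snap(c,c+'0'); print(c,cal['vfov'],cal['k1'],np.round(cal['T'],3).tolist())
    for q in ['stylus','rack','vent_box','lamp_box','vent_box_mouth','stylus_grip','square_driver','knob_driver']:
        print(q,[(np.round(r['at'],3).tolist(),round(r['score'],2)) for r in manip.spot_point(q,c)][:4])
E
```

```text
pics
{'time_s': 0.0, 'joints': array([ 1.12980074,  0.53719622, -0.00443959,  1.53886817,  0.00260049,
        1.06727194, -0.07122694]), 'joint_vel': array([ 8.48445976e-04, -1.09229023e-04,  4.37218355e-05,  6.08689629e-04,
       -6.12661037e-04,  1.36768672e-04,  1.49283694e-04]), 'joint_efforts': array([-4.34842932e-04, -5.83422589e+01,  1.04871333e+00, -2.59105504e+01,
        1.23117480e-02,  9.50000016e-03, -2.16487103e-05]), 'eef_pos': array([ 0.23770847, -0.60430347,  0.23039553]), 'tool_rot': array([-3.08492747e+00, -5.85045945e-01,  7.03462081e-04]), 'force': array([-0.43448873,  0.40213553,  0.37064813]), 'torque': array([ 0.03152188, -0.04328679, -0.03590717]), 'grip_width': 0.0853660217710159} 0.0187
top 56.98893598088939 -0.09113906431721007 [[-0.028, -0.997, 0.078, 0.495], [-1.0, 0.029, 0.01, -0.031], [-0.013, -0.078, -0.997, 1.093], [0.0, 0.0, 0.0, 1.0]]
stylus [([0.536, -0.252, 0.056], 0.45)]
rack [([0.528, -0.256, 0.002], 0.62)]
vent_box [([0.524, 0.251, 0.001], 0.71), ([0.705, -0.35, -0.001], 0.66), ([0.538, -0.315, 0.054], 0.49)]
lamp_box [([0.586, 0.102, 0.002]
[... 519 characters left out ...]
rack [([0.536, -0.253, -0.001], 0.66)]
vent_box [([0.526, 0.251, -0.0], 0.7), ([0.368, 0.093, 0.002], 0.39)]
lamp_box [([0.584, 0.109, -0.001], 0.76)]
vent_box_mouth [([0.521, 0.251, 0.054], 0.85)]
stylus_grip [([0.454, -0.288, 0.081], 0.81), ([0.534, -0.257, 0.082], 0.8), ([0.526, -0.194, 0.054], 0.74)]
square_driver [([0.539, -0.312, 0.054], 0.64)]
knob_driver [([0.502, -0.018, 0.002], 0.69), ([0.527, -0.189, 0.056], 0.57)]
wrist 69.09963850020182 -0.05298692711724491 [[0.365, -0.886, -0.286, 0.311], [-0.931, -0.348, -0.112, -0.576], [-0.0, 0.307, -0.952, 0.375], [0.0, 0.0, 0.0, 1.0]]
stylus []
rack []
vent_box []
lamp_box []
vent_box_mouth []
stylus_grip []
square_driver []
knob_driver []
```

View pics/top0.png

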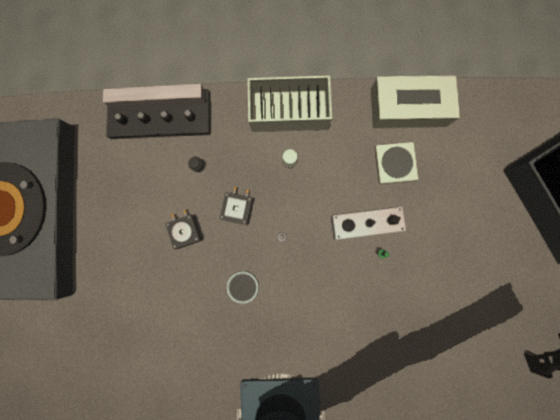

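View pics/side0.png

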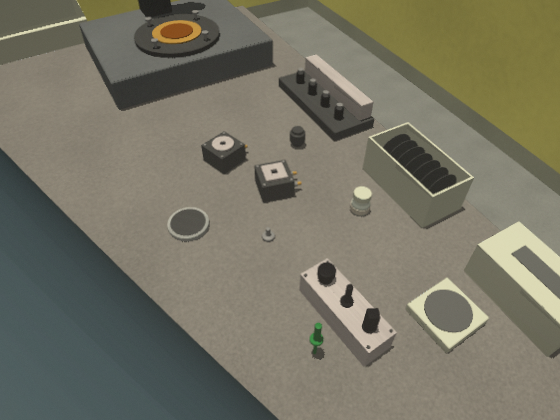

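Top view: rack at about (370,222). It holds three tools: a thick knob (348,225), a slender one (370,222) and a square one (393,219). A green look-alike stands loose at (383,252). The round-collar box is at (181,231) and the square-collar box at (236,207). I'll confirm with enlarged crops.

Run:
```python
import cv2,numpy as np
s=cv2.imread('pics/side0.png');t=cv2.imread('pics/top0.png')
a=cv2.resize(s[255:365,285:405],(400,367),interpolation=3);b=cv2.resize(s[120:210,190:310],(400,300),interpolation=3)
c=cv2.resize(t[200:265,325:415],(400,289),interpolation=3);d=cv2.resize(t[180:255,155:265],(400,273),interpolation=3)
o=np.zeros((600,800,3),np.uint8);
a=cv2.resize(a,(400,300));b=cv2.resize(b,(400,300));c=cv2.resize(c,(400,300));d=cv2.resize(d,(400,300))
cv2.imwrite('pics/crop.png',np.vstack([np.hstack([a,b]),np.hstack([c,d])]))
```

```text
(no output)
```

View pics/crop.png

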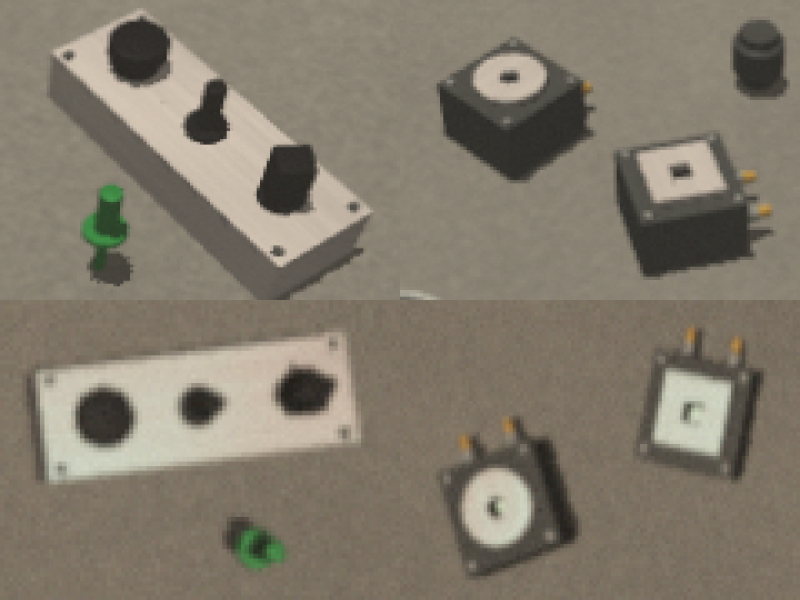

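The slender one in the middle well (side crop 210,110) is the black round-handled stylus. The green one is the decoy. The left box (side 223,143; top 181,231) has the round collar and is the vent box. Next I'll work out the approach.

```bash
cat >> h.py <<'E'
def plan(pos,yaw=None):
    """target TCP pos, tool pointing down, tool y at angle yaw in world (mod pi, nearest)"""
    s=manip.observe(); r0=R.from_rotvec(s['tool_rot']); 
    M=r0.as_matrix(); best=r0
    if yaw is not None:
        c=[]
        for y in (yaw,yaw+np.pi):
            ty=np.array([np.cos(y),np.sin(y),0]); tz=np.array([0,0,-1.]); tx=np.cross(ty,tz)
            c.append(R.from_matrix(np.stack([tx,ty,tz],1)))
        c.sort(key=lambda r:(r0.inv()*r).magnitude()); best=c[0]; print('alt turn',(r0.inv()*c[1]).as_rotvec().round(3))
    sh=M.T@(np.array(pos)-s['eef_pos'])*1000
    print('t',s['time_s'],'eef',s['eef_pos'].round(4),'tooly',M[:,1].round(3),'z',M[:,2].round(4),'F',s['force'].round(2),'w',round(s['grip_width'],4),'j',s['joints'].round(2))
    print('shift mm',sh.round(1),'turn',(r0.inv()*best).as_rotvec().round(4))
E
python3 - <<'E'
from h import *
yaw=np.arctan2(0.0115,0.122); print(yaw)
plan([0.535,-0.252,0.23],yaw)
E
```

```text
0.09398458865588226
alt turn [0.    0.    1.852]
t 1.35 eef [ 0.238  -0.6049  0.2313] tooly [ 0.366 -0.931  0.   ] z [-0. -0. -1.] F [-0.64 -0.53 -0.61] w 0.085 j [ 1.13  0.54 -0.    1.54  0.    1.07 -0.07]
shift mm [ 405.6 -219.6    1.3] turn [-0.      0.     -1.2899]
```

Emit:
move_arm:
  rows: "50 -27 0 0 0 -0.16; 100 -54 0 0 0 -0.32; 150 -81 0 0 0 -0.48; 200 -108 0 0 0 -0.64; 250 -135 0 0 0 -0.8"
  gripper: 0.2
  squeeze: 25

```text
time_s: 1.98
eef_pos: [0.4222, -0.3864, 0.2316]
tool_rot: [2.61, 1.747, 0.0]
force: [0.2, -0.7, -0.5]
grip_width: 0.0516
```

Run:
```python
from h import *
plan([0.535,-0.252,0.23],0.094)
```

```text
alt turn [ 1.000e-03 -1.000e-03  2.657e+00]
t 1.975 eef [ 0.4222 -0.3864  0.2316] tooly [ 0.925 -0.381  0.001] z [ 4.e-04 -6.e-04 -1.e+00] F [ 0.19 -0.7  -0.45] w 0.0516 j [ 0.86  0.42 -0.26  1.74  0.12  1.    0.17]
shift mm [167.2  53.1   1.6] turn [ 0.0005  0.0005 -0.4849]
```

Emit:
move_arm:
  rows: "42 13 0 0 0 -0.12; 84 27 1 0 0 -0.24; 126 40 1 0 0 -0.36; 167 53 1 0 0 -0.485; 167 53 1 0 0 -0.485"

```text
time_s: 2.6
eef_pos: [0.537, -0.2498, 0.2305]
tool_rot: [-2.112, -2.326, -0.004]
force: [-0.4, -0.2, -0.5]
grip_width: 0.051
```

Run:
```python
from h import *
plan([0.535,-0.252,0.2],0.094)
p,d,cal=snap('wrist','w1')
for q in ['stylus','stylus_grip','rack']:
    print(q,[(np.round(r['at'],4).tolist(),round(r['score'],2)) for r in manip.spot_point(q,'wrist')][:4])
```

```text
alt turn [ 3.000e-03  3.000e-03 -3.139e+00]
t 2.6 eef [ 0.537  -0.2498  0.2305] tooly [0.995 0.096 0.002] z [ 0.0018  0.0022 -1.    ] F [-0.36 -0.18 -0.49] w 0.051 j [ 0.66  0.47 -0.4   1.68  0.21  1.03  0.29]
shift mm [-2.  -2.3 30.5] turn [ 0.002  -0.002   0.0023]
stylus [([0.5335, -0.2573, 0.0564], 0.94), ([0.4498, -0.2877, 0.0499], 0.88)]
stylus_grip [([0.5302, -0.2565, 0.0878], 0.9), ([0.4512, -0.2889, 0.0775], 0.8)]
rack [([0.5331, -0.2553, 0.0012], 0.79)]
```

View pics/w1.png

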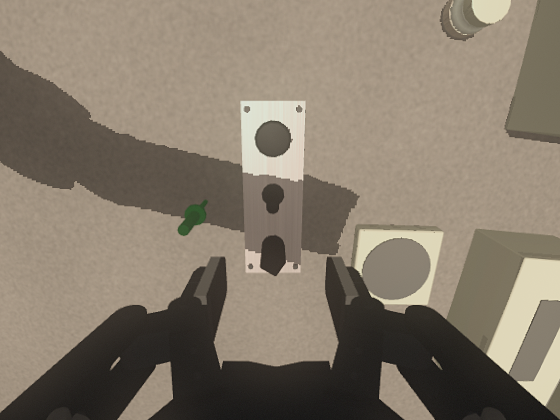

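The wrist view shows the stylus in the middle well, collar around (273,192) and handle top around (273,207). The green decoy is at (193,217). Now I'll measure its axis with mask and depth.

Run:
```python
from h import *
z=np.load('pics/w1.npz'); d=z['d']; p=z['p'].astype(int)
ys,xs=np.mgrid[170:225,245:300]
W=np.array([to_world(z,u,v,d[v,u]) for u,v in zip(xs.ravel(),ys.ravel())])
for lo,hi in ((0.059,0.068),(0.085,0.12),(0.1,0.12)):
    m=(W[:,2]>lo)&(W[:,2]<hi); 
    if m.sum(): print(lo,m.sum(),W[m].min(0).round(4),W[m].max(0).round(4),np.median(W[m],0).round(4))
# holes/corner screws & rack edges
ys,xs=np.mgrid[95:280,230:312]
W=np.array([to_world(z,u,v,d[v,u]) for u,v in zip(xs.ravel(),ys.ravel())])
m=(abs(W[:,2]-0.056)<0.003); q=W[m][:,:2].astype(np.float32); print(cv2.minAreaRect(q),np.median(W[m][:,2]))
plan([0.535,-0.252,0.2],0.094)
```

```text
0.059 235 [ 0.5228 -0.2632  0.0592] [ 0.5533 -0.2421  0.0678] [ 0.5337 -0.2499  0.0629]
0.085 194 [ 0.5282 -0.2591  0.0851] [ 0.5397 -0.2481  0.1098] [ 0.5339 -0.2518  0.107 ]
0.1 144 [ 0.5283 -0.2591  0.1002] [ 0.5397 -0.2483  0.1098] [ 0.5338 -0.2531  0.1076]
((0.5341888666152954, -0.25456491112709045), (0.06456886231899261, 0.18861718475818634), 5.358572959899902) 0.056939209306684446
alt turn [1.000e-03 1.000e-03 3.134e+00]
t 2.8 eef [ 0.5336 -0.2556  0.2301] tooly [ 0.996  0.086 -0.001] z [-8.e-04 -8.e-04 -1.e+00] F [-0.77  0.74 -0.78] w 0.0514 j [ 0.66  0.47 -0.4   1.68  0.21  1.03  0.29]
shift mm [ 3.5  1.7 30.1] turn [-0.0009  0.0007 -0.0077]
```

Run:
```python
from h import *
for i in range(3):
    plan([0.534,-0.254,0.14],np.radians(5.36)); manip.read_camera('wrist')
p,d,cal=snap('wrist','w2')
ys,xs=np.mgrid[165:230,240:305]
W=np.array([to_world(cal,u,v,d[v,u]) for u,v in zip(xs.ravel(),ys.ravel())])
m=(W[:,2]>.1)&(W[:,2]<.12); print(W[m].min(0),W[m].max(0))
plan([0.534,-0.254,0.14],np.radians(5.36))
```

```text
alt turn [1.000e-03 1.000e-03 3.134e+00]
t 2.8 eef [ 0.5336 -0.2556  0.2301] tooly [ 0.996  0.086 -0.001] z [-8.e-04 -8.e-04 -1.e+00] F [-0.77  0.74 -0.78] w 0.0514 j [ 0.66  0.47 -0.4   1.68  0.21  1.03  0.29]
shift mm [ 1.6  0.6 90.1] turn [-0.0009  0.0007 -0.0072]
alt turn [1.000e-03 1.000e-03 3.134e+00]
t 2.85 eef [ 0.5335 -0.2557  0.2302] tooly [ 0.996  0.086 -0.001] z [-7.e-04 -8.e-04 -1.e+00] F [-0.41 -0.33 -0.21] w 0.0512 j [ 0.67  0.47 -0.4   1.68  0.21  1.03  0.29]
shift mm [ 1.7  0.7 90.2] turn [-0.0008  0.0007 -0.0073]
alt turn [1.000e-03 1.000e-03 3.134e+00]
t 2.9 eef [ 0.5336 -0.2555  0.2302] tooly [ 0.996  0.086 -0.001] z [-6.e-04 -7.e-04 -1.e+00] F [-0.01  0.04 -0.77] w 0.051 j [ 0.67  0.47 -0.4   1.68  0.21  1.03  0.29]
shift mm [ 1.5  0.5 90.2] turn [-0.0006  0.0006 -0.0071]
[ 0.52879071 -0.25980674  0.10031661] [ 0.53928326 -0.24857499  0.11005515]
alt turn [1.000e-03 0.000e+00 3.135e+00]
t 3.0 eef [ 0.5339 -0.2551  0.2303] tooly [ 0.996  0.087 -0.   ] z [-2.e-04 -4.e-04 -1.e+00] F [ 0.46  0.48 -0.17] w 0.0511 j [ 0.66  0.47 -0.4   1.68  0.21  1.03  0.29]
shift mm [ 1.1  0.2 90.3] turn [-0.0002  0.0004 -0.0064]
```

Emit:
move_arm:
  rows: "0 0 30 0 0 0; 0 0 60 0 0 0; 0 0 100 0 0 0; 0 0 100 0 0 0; 0 0 100 0 0 0"

```text
time_s: 3.62
eef_pos: [0.5353, -0.2545, 0.1317]
tool_rot: [2.12, 2.317, 0.001]
force: [0.6, -0.7, 0.0]
grip_width: 0.0509
```

Run:
```python
from h import *
p,d,cal=snap('wrist','w3')
plan([0.534,-0.254,0.066],np.radians(5.36))
```

```text
alt turn [ 2.000e-03 -4.000e-03  3.137e+00]
t 3.675 eef [ 0.5356 -0.2547  0.1321] tooly [0.996 0.089 0.002] z [ 0.0026 -0.0011 -1.    ] F [-0.42  0.28  0.65] w 0.051 j [ 0.64  0.59 -0.37  1.76  0.27  0.84  0.23]
shift mm [ 0.9 -1.7 66.1] turn [ 0.0024  0.0013 -0.0049]
```

View pics/w3.png

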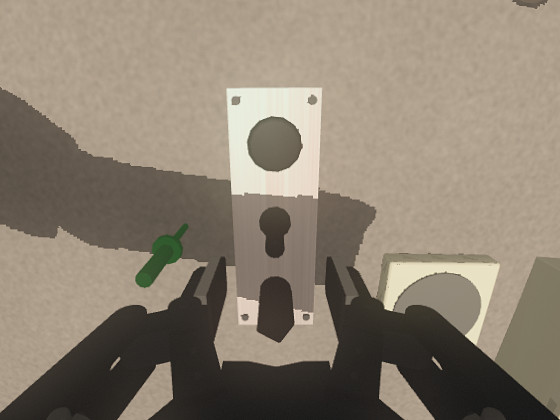

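The jaws straddle the handle symmetrically: fingers at u≈218 and 335, handle at u≈274. Descending.

Emit:
move_arm:
  rows: "0 -1 20 0 0 0; 0 -1 40 0 0 0; 0 -1 63 0 0 0; 0 -1 63 0 0 0; 0 -1 63 0 0 0"

```text
time_s: 4.3
eef_pos: [0.5342, -0.2543, 0.0681]
tool_rot: [2.12, 2.317, 0.001]
force: [0.9, -0.7, 0.2]
grip_width: 0.0511
```

Emit:
move_arm:
  rows: "0 0 0 0 0 0; 0 0 0 0 0 0; 0 0 0 0 0 0; 0 0 0 0 0 0; 0 0 0 0 0 0"
  gripper: -1
  squeeze: 30

```text
time_s: 4.92
eef_pos: [0.5339, -0.2544, 0.0679]
tool_rot: [2.12, 2.317, 0.0]
force: [-0.5, 0.8, 5.8]
grip_width: 0.0114
```

Run:
```python
from h import *
p,d,cal=snap('wrist','w4')
plan([0.534,-0.254,0.21],np.radians(5.36))
```

```text
alt turn [ 1.000e-03 -1.000e-03  3.137e+00]
t 4.975 eef [ 0.5339 -0.2544  0.0679] tooly [0.996 0.089 0.001] z [ 8.e-04 -5.e-04 -1.e+00] F [-0.12 -0.46  5.47] w 0.0112 j [ 0.61  0.68 -0.33  1.79  0.31  0.73  0.2 ]
shift mm [   0.3    0.2 -142.1] turn [ 0.0007  0.0006 -0.0045]
```

View pics/w4.png

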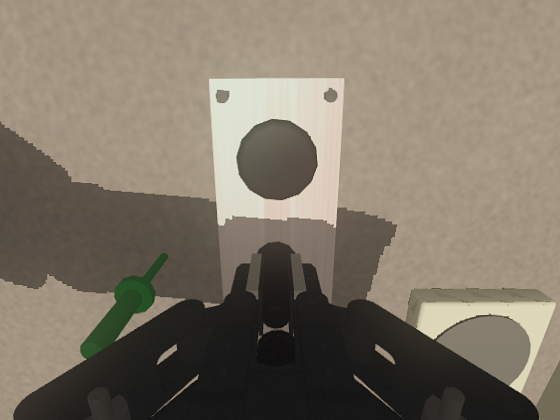

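The stylus is gripped, with the opening at 11–12 mm. Lifting straight up.

Emit:
move_arm:
  rows: "0 0 -15 0 0 0; 0 0 -35 0 0 0; 0 0 -65 0 0 0; 0 0 -105 0 0 0; 0 0 -140 0 0 0"

```text
time_s: 5.6
eef_pos: [0.5338, -0.2542, 0.2101]
tool_rot: [2.119, 2.317, 0.001]
force: [-0.0, 0.1, -0.0]
grip_width: 0.0113
```

Emit:
move_arm:
  rows: "0 0 0 0 0 0; 0 0 0 0 0 0; 0 0 0 0 0 0; 0 0 0 0 0 0; 0 0 0 0 0 0"

```text
time_s: 6.22
eef_pos: [0.5333, -0.254, 0.2068]
tool_rot: [-2.12, -2.318, 0.0]
force: [-0.8, -0.1, -0.6]
grip_width: 0.0113
```

Run:
```python
from h import *
p,d,cal=snap('wrist','w5')
plan([0.524,0.252,0.21],None)
snap('side','s5')
for q in ['stylus','stylus_tip','stylus_grip']:
  for c in ('wrist','side'):
    print(q,c,[(np.round(r['at'],4).tolist(),round(r['score'],2)) for r in manip.spot_point(q,c)][:4])
plan([0.524,0.252,0.21],None)
a=cv2.imread('pics/s5.png')[180:390,220:500]; b=cv2.imread('pics/w5.png')
cv2.imwrite('pics/c5.png',np.vstack([cv2.resize(a,(400,300),interpolation=3),cv2.resize(b,(400,300))]))
```

```text
t 6.275 eef [ 0.5333 -0.2541  0.2069] tooly [ 0.996  0.089 -0.001] z [-6.e-04  4.e-04 -1.e+00] F [-0.07 -0.08 -0.3 ] w 0.0111 j [ 0.66  0.5  -0.4   1.71  0.22  0.99  0.27]
shift mm [504.9  35.7  -2.9] turn [0. 0. 0.]
stylus wrist [([0.5342, -0.2523, 0.1925], 0.92), ([0.4513, -0.2899, 0.0533], 0.8)]
stylus side [([0.452, -0.2835, 0.0473], 0.58), ([0.5359, -0.2548, 0.1939], 0.53)]
stylus_tip wrist [([0.5327, -0.2566, 0.1451], 0.98), ([0.4532, -0.2888, -0.0025], 0.92), ([0.5316, -0.2549, 0.2264], 0.65)]
stylus_tip side [([0.4487, -0.2882, 0.0032], 0.73), ([0.5332, -0.2551, 0.1448], 0.64)]
stylus_grip wrist [([0.4501, -0.2868, 0.0779], 0.62)]
stylus_grip side [([0.4511, -0.2889, 0.0805], 0.69), ([0.5325, -0.2573, 0.2235], 0.54)]
t 6.625 eef [ 0.5335 -0.2542  0.2073] tooly [ 0.996  0.089 -0.   ] z [-0.  0. -1.] F [-0.63  0.32 -0.32] w 0.0108 j [ 0.66  0.49 -0.4   1.7   0.22  0.99  0.27]
shift mm [505.   35.5  -2.7] turn [0. 0. 0.]
```

View pics/c5.png

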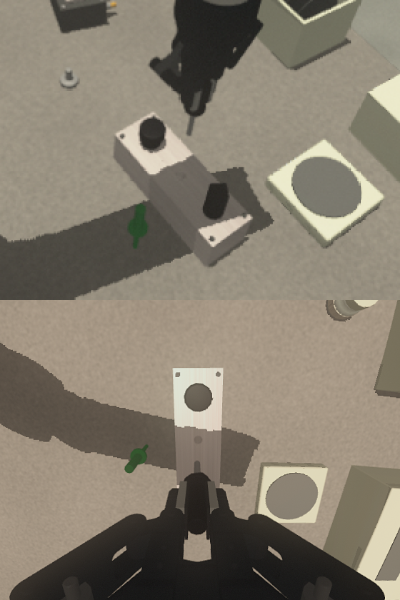

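Lifted and hanging straight, tip about 62 mm below the TCP (z≈0.145). Now over to the vent box, stopping about 60 mm short so the aperture stays visible.

Emit:
move_arm:
  rows: "40 3 0 0 0 0; 90 6 0 0 0 0; 140 10 0 0 0 0; 190 13 0 0 0 0; 240 17 0 0 0 0"

```text
time_s: 7.25
eef_pos: [0.529, -0.0121, 0.2075]
tool_rot: [2.12, 2.317, 0.0]
force: [0.9, 0.4, -0.2]
grip_width: 0.0114
```

Emit:
move_arm:
  rows: "50 4 0 0 0 0; 100 7 0 0 0 0; 150 11 0 0 0 0; 185 14 0 0 0 0; 205 16 0 0 0 0"

```text
time_s: 7.88
eef_pos: [0.5265, 0.1941, 0.2074]
tool_rot: [-2.118, -2.32, -0.001]
force: [0.8, -0.6, 0.1]
grip_width: 0.0113
```

Emit:
move_arm:
  rows: "0 0 0 0 0 0; 0 0 0 0 0 0; 0 0 0 0 0 0; 0 0 0 0 0 0; 0 0 0 0 0 0"

```text
time_s: 8.5
eef_pos: [0.5269, 0.1915, 0.2073]
tool_rot: [2.121, 2.317, -0.0]
force: [-0.5, 0.5, -1.3]
grip_width: 0.0111
```

Run:
```python
from h import *
p,d,cal=snap('wrist','w6')
plan([0.524,0.252,0.16],None)
for q in ['vent_box_mouth','vent_box','stylus_tip']:
    print(q,[(np.round(r['at'],4).tolist(),round(r['score'],2)) for r in manip.spot_point(q,'wrist')][:4])
plan([0.524,0.252,0.16],None)
```

```text
t 8.55 eef [0.5268 0.1917 0.2073] tooly [ 0.996  0.089 -0.   ] z [-0.e+00 -1.e-04 -1.e+00] F [-0.99 -0.3  -1.47] w 0.0114 j [-0.03  0.46 -0.52  1.78  0.27  0.97 -0.57]
shift mm [60.3  2.5 47.3] turn [0. 0. 0.]
vent_box_mouth [([0.5256, 0.2531, 0.0538], 0.62)]
vent_box [([0.5291, 0.2535, -0.0009], 0.82)]
stylus_tip [([0.5248, 0.1899, 0.1434], 0.89), ([0.5222, 0.1904, 0.2289], 0.35)]
t 8.7 eef [0.5268 0.192  0.2073] tooly [ 0.996  0.089 -0.   ] z [-0. -0. -1.] F [-0.18 -0.67 -0.86] w 0.0112 j [-0.03  0.46 -0.52  1.78  0.27  0.97 -0.57]
shift mm [60.   2.6 47.3] turn [0. 0. 0.]
```

View pics/w6.png

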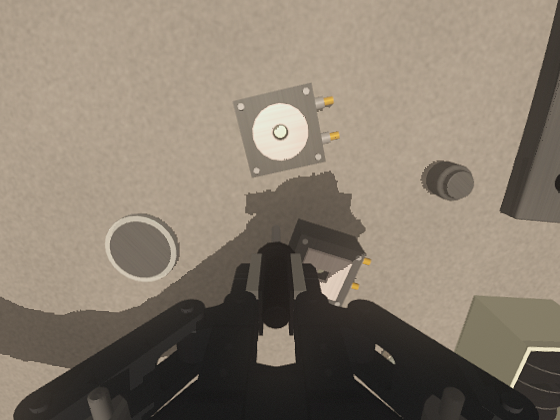

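The round collar is visible at (280,131) with the white button inside. The stylus shank shows at about (276,232). Next I'll measure both in the same picture.

Run:
```python
from h import *
z=np.load('pics/w6.npz'); d=z['d']; p=z['p']
g=cv2.cvtColor(p,cv2.COLOR_RGB2GRAY)
print(g[131,245:315].tolist())
ys,xs=np.mgrid[95:170,240:320]
W=np.array([to_world(z,u,v,d[v,u]) for u,v in zip(xs.ravel(),ys.ravel())])
m=(g[ys,xs].ravel()>180)&(abs(W[:,2]-.056)<.006)
q=W[m]; print(m.sum(),np.median(q,0).round(4)); print(cv2.minEnclosingCircle(q[:,:2].astype(np.float32)), cv2.fitEllipse(cv2.convexHull(q[:,:2].astype(np.float32))))
# tip
for v in range(218,246,3):
  for u in (270,273,276,279,282):
    w=to_world(z,u,v,d[v,u]); print((u,v),w.round(4), end=' ')
  print()
c=p[80:260,180:400]; cv2.imwrite('pics/c6.png',cv2.cvtColor(cv2.resize(c,(733,600),interpolation=3),cv2.COLOR_RGB2BGR))
```

```text
[131, 129, 130, 129, 129, 130, 127, 176, 221, 230, 230, 229, 229, 229, 228, 228, 227, 226, 226, 226, 227, 228, 228, 228, 228, 229, 225, 192, 107, 226, 236, 234, 233, 233, 233, 232, 232, 232, 232, 234, 241, 136, 90, 197, 224, 226, 225, 225, 224, 223, 224, 223, 223, 224, 223, 223, 223, 223, 222, 223, 222, 223, 217, 143, 128, 126, 125, 128, 127, 128]
2338 [0.525  0.2533 0.0571]
((0.5258535742759705, 0.2526020109653473), 0.04548996314406395) ((0.5208820104598999, 0.24475139379501343), (0.06843534857034683, 0.0929965227842331), 68.2093505859375)
(270, 218) [0.5236 0.1468 0.0015] (273, 218) [5.273e-01 1.468e-01 4.000e-04] (276, 218) [0.5309 0.1472 0.0009] (279, 218) [0.5345 0.1476 0.0011] (282, 218) [0.5381 0.1481 0.0015] 
(270, 221) [0.5239 0.1429 0.0014] (273, 221) [0.5276 0.1432 0.0011] (276, 221) [ 5.313e-01  1.430e-01 -3.000e-04] (279, 221) [ 0.535  0.143 -0.001] (282, 221) [0.5385 0.144  0.0008] 
(270, 224) [0.5243 0.1391 0.0015] (273, 224) [0.5279 0.1391 0.0006] (276, 224) [0.5265 0.1941 0.1472] (279, 224) [0.5352 0.1401 0.0018] (282, 224) [0.5389 0.1401 0.0007] 
(270, 227) [ 0.5246
[... 521 characters left out ...]
0, 236) [0.5255 0.1232 0.0013] (273, 236) [0.5246 0.1937 0.1687] (276, 236) [0.5265 0.1943 0.1699] (279, 236) [0.5286 0.1929 0.1661] (282, 236) [5.404e-01 1.241e-01 4.000e-04] 
(270, 239) [0.5259 0.1191 0.0012] (273, 239) [0.5247 0.1933 0.1727] (276, 239) [0.5265 0.1942 0.1744] (279, 239) [0.5285 0.1933 0.1719] (282, 239) [ 0.5408  0.1199 -0.    ] 
(270, 242) [0.5225 0.202  0.1973] (273, 242) [0.5241 0.2026 0.1984] (276, 242) [0.5257 0.2028 0.1986] (279, 242) [0.5273 0.2029 0.1985] (282, 242) [5.412e-01 1.160e-01 3.000e-04] 
(270, 245) [0.5225 0.2015 0.2002] (273, 245) [0.5241 0.2024 0.2019] (276, 245) [0.5257 0.2027 0.2023] (279, 245) [0.5273 0.2024 0.2013] (282, 245) [0.5289 0.2026 0.2014]
```

View pics/c6.png

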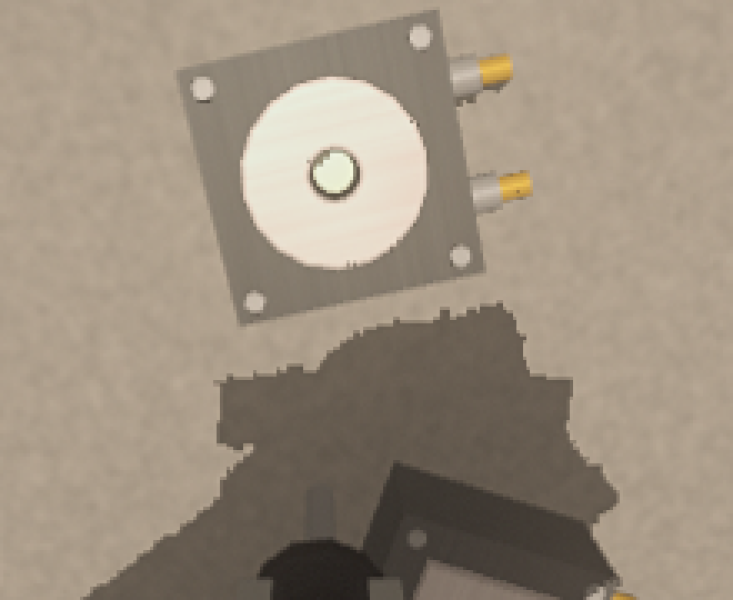

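Run:
```python
from h import *
z=np.load('pics/w6.npz'); d=z['d']
dd=np.median(np.r_[d[131,258:268],d[131,292:302]])
M=to_world(z,279.9,131.5,dd); print(M,dd)
plan([M[0]+.0002,M[1]+.0005,0.207])
plan([M[0]+.0002,M[1]+.0005,0.137])
```

```text
[0.52515116 0.25292763 0.05747701] 0.28466108
t 8.7 eef [0.5268 0.192  0.2073] tooly [ 0.996  0.089 -0.   ] z [-0. -0. -1.] F [-0.18 -0.67 -0.86] w 0.0112 j [-0.03  0.46 -0.52  1.78  0.27  0.97 -0.57]
shift mm [61.3  4.1  0.3] turn [0. 0. 0.]
t 8.7 eef [0.5268 0.192  0.2073] tooly [ 0.996  0.089 -0.   ] z [-0. -0. -1.] F [-0.18 -0.67 -0.86] w 0.0112 j [-0.03  0.46 -0.52  1.78  0.27  0.97 -0.57]
shift mm [61.4  4.1 70.3] turn [0. 0. 0.]
```

Emit:
move_arm:
  rows: "30 2 0 0 0 0; 61 4 0 0 0 0; 61 4 25 0 0 0; 61 4 50 0 0 0; 61 4 72 0 0 0"

```text
time_s: 9.32
eef_pos: [0.5252, 0.2531, 0.1343]
tool_rot: [-2.12, -2.318, 0.001]
force: [-0.0, 0.7, -1.2]
grip_width: 0.0112
```

Emit:
move_arm:
  rows: "0 0 0 0 0 0; 0 0 0 0 0 0; 0 0 0 0 0 0; 0 0 0 0 0 0; 0 0 0 0 0 0"

```text
time_s: 9.95
eef_pos: [0.5255, 0.2532, 0.1356]
tool_rot: [2.12, 2.318, 0.001]
force: [-0.5, -0.1, -0.5]
grip_width: 0.0108
```

Run:
```python
from h import *
plan([0.5253,0.2534,0.112])
p,d,cal=snap('wrist','w7'); snap('side','s7')
plan([0.5253,0.2534,0.112])
print(manip.spot_point('stylus_tip','wrist')[:2],manip.spot_point('vent_box_mouth','side')[:1],manip.spot_point('stylus_tip','side')[:2])
a=cv2.imread('pics/s7.png')[60:210,130:330]; b=cv2.imread('pics/w7.png')[130:310,160:400]
cv2.imwrite('pics/c7.png',np.hstack([cv2.resize(a,(400,300),interpolation=3),cv2.resize(b,(400,300),interpolation=3)]))
```

```text
t 9.95 eef [0.5255 0.2532 0.1356] tooly [0.996 0.089 0.   ] z [ 5.e-04  2.e-04 -1.e+00] F [-0.49 -0.11 -0.5 ] w 0.0108 j [-0.17  0.59 -0.49  1.77  0.35  0.86 -0.73]
shift mm [ 0.3 -0.2 23.6] turn [0. 0. 0.]
t 10.05 eef [0.5254 0.2531 0.1355] tooly [0.996 0.089 0.   ] z [ 2.e-04  1.e-04 -1.e+00] F [-0.55  0.01 -0.37] w 0.011 j [-0.17  0.59 -0.49  1.77  0.35  0.86 -0.73]
shift mm [ 0.3 -0.1 23.5] turn [0. 0. 0.]
[{'at': [0.5236, 0.2517, 0.0755], 'score': 0.56}] [{'at': [0.5249, 0.2532, 0.0571], 'score': 0.72}] [{'at': [0.5252, 0.253, -0.0032], 'score': 0.72}, {'at': [0.5231, 0.2495, 0.0733], 'score': 0.54}]
```

View pics/c7.png

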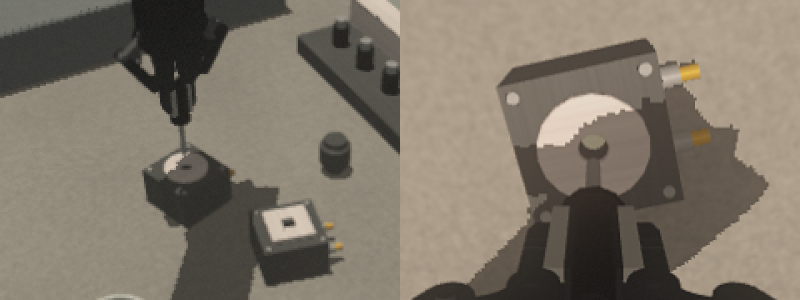

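The tip is directly over the aperture in both views. Lowering in, and watching the force.

Emit:
move_arm:
  rows: "0 0 6 0 0 0; 0 0 12 0 0 0; 0 0 19 0 0 0; 0 0 25 0 0 0; 0 0 30 0 0 0"

```text
time_s: 10.82
eef_pos: [0.5252, 0.253, 0.1047]
tool_rot: [-2.12, -2.318, 0.001]
force: [0.3, -1.0, -0.2]
grip_width: 0.011
```

Emit:
move_arm:
  rows: "0 0 1 0 0 0; 0 0 2 0 0 0; 0 0 3 0 0 0; 0 0 4 0 0 0; 0 0 4 0 0 0"

```text
time_s: 11.45
eef_pos: [0.5253, 0.2531, 0.1013]
tool_rot: [-2.12, -2.318, 0.0]
force: [0.4, -0.1, -0.5]
grip_width: 0.011
```

Emit:
move_arm:
  rows: "0 0 1 0 0 0; 0 0 2 0 0 0; 0 0 3 0 0 0; 0 0 4 0 0 0; 0 0 4 0 0 0"

```text
time_s: 12.08
eef_pos: [0.5254, 0.2532, 0.0974]
tool_rot: [2.12, 2.318, 0.0]
force: [-0.1, -0.9, 2.4]
grip_width: 0.0111
```

Emit:
move_arm:
  rows: "0 0 0.5 0 0 0; 0 0 1 0 0 0; 0 0 2 0 0 0; 0 0 2 0 0 0; 0 0 2 0 0 0"

```text
time_s: 12.7
eef_pos: [0.5254, 0.2532, 0.0954]
tool_rot: [2.12, 2.318, 0.0]
force: [-0.7, -0.8, 3.5]
grip_width: 0.0109
```

Emit:
move_arm:
  rows: "0 0 0.5 0 0 0; 0 0 1 0 0 0; 0 0 1.5 0 0 0; 0 0 1.5 0 0 0; 0 0 1.5 0 0 0"

```text
time_s: 13.32
eef_pos: [0.5255, 0.2531, 0.0939]
tool_rot: [2.12, 2.318, 0.0]
force: [-0.8, 0.2, 5.1]
grip_width: 0.0113
```

Emit:
move_arm:
  rows: "0 0 0.3 0 0 0; 0 0 0.6 0 0 0; 0 0 0.8 0 0 0; 0 0 0.8 0 0 0; 0 0 0.8 0 0 0"

```text
time_s: 13.95
eef_pos: [0.5255, 0.2533, 0.0935]
tool_rot: [2.12, 2.318, 0.001]
force: [-1.8, -0.6, 10.0]
grip_width: 0.0116
```

The stop is reached: 10 N against a spring force of at most 5.4 N. I'll ease off a little and check.

Emit:
move_arm:
  rows: "0 0 -0.2 0 0 0; 0 0 -0.2 0 0 0; 0 0 -0.2 0 0 0; 0 0 -0.2 0 0 0; 0 0 -0.2 0 0 0"

```text
time_s: 14.58
eef_pos: [0.5255, 0.2533, 0.0936]
tool_rot: [2.12, 2.318, 0.001]
force: [-1.3, -1.3, 7.8]
grip_width: 0.0112
```

Run:
```python
from h import *
plan([0.5253,0.2534,0.094])
snap('side','s8'); snap('wrist','w8'); snap('top','t8')
plan([0.5253,0.2534,0.094])
for q in ['square_driver','knob_driver','objective','dish','jar','thumbscrew','wafer_case']:
    print(q,[(np.round(r['at'],3).tolist(),round(r['score'],2)) for r in manip.spot_point(q,'top')][:2])
print(manip.spot_point('stylus_grip','side')[:2])
plan([0.5253,0.2534,0.094])
a=cv2.imread('pics/s8.png')[60:210,130:330]; b=cv2.imread('pics/w8.png')[130:310,160:400]
cv2.imwrite('pics/c8.png',np.vstack([np.hstack([cv2.resize(a,(400,300),interpolation=3),cv2.resize(b,(400,300),interpolation=3)]),np.hstack([cv2.resize(cv2.imread(f'pics/{f}.png'),(400,300)) for f in('t8','s8')])]))
```

```text
t 14.575 eef [0.5255 0.2533 0.0936] tooly [0.996 0.089 0.   ] z [ 4.e-04  2.e-04 -1.e+00] F [-1.3  -1.32  7.76] w 0.0112 j [-0.19  0.65 -0.46  1.79  0.39  0.79 -0.76]
shift mm [ 0.1 -0.2 -0.4] turn [0. 0. 0.]
t 14.725 eef [0.5255 0.2533 0.0936] tooly [0.996 0.089 0.   ] z [ 4.e-04  2.e-04 -1.e+00] F [-0.47 -0.35  7.98] w 0.011 j [-0.19  0.65 -0.46  1.79  0.39  0.79 -0.76]
shift mm [ 0.1 -0.2 -0.4] turn [0. 0. 0.]
square_driver [([0.54, -0.316, 0.057], 0.62)]
knob_driver [([0.53, -0.192, 0.058], 0.47)]
objective [([0.716, 0.217, -0.001], 0.61), ([0.366, 0.093, 0.001], 0.49)]
dish [([0.367, 0.097, 0.002], 0.66), ([0.724, -0.046, -0.007], 0.41)]
jar [([0.721, -0.047, -0.002], 0.54)]
thumbscrew [([0.541, -0.315, 0.054], 0.7), ([0.504, -0.018, 0.002], 0.55)]
wafer_case [([0.703, -0.347, 0.002], 0.95), ([0.724, -0.048, -0.005], 0.45)]
[{'at': [0.4546, -0.2852, 0.0817], 'score': 0.73}, {'at': [0.5244, 0.2504, 0.1126], 'score': 0.55}]
t 15.125 eef [0.5256 0.2533 0.0936] tooly [0.996 0.089 0.   ] z [ 5.e-04  2.e-04 -1.e+00] F [-0.56 -0.96  6.83] w 0.0109 j [-0.19  0.65 -0.46  1.79  0.39  0.79 -0.76]
shift mm [ 0.1 -0.2 -0.4] turn [0. 0. 0.]
```

View pics/c8.png

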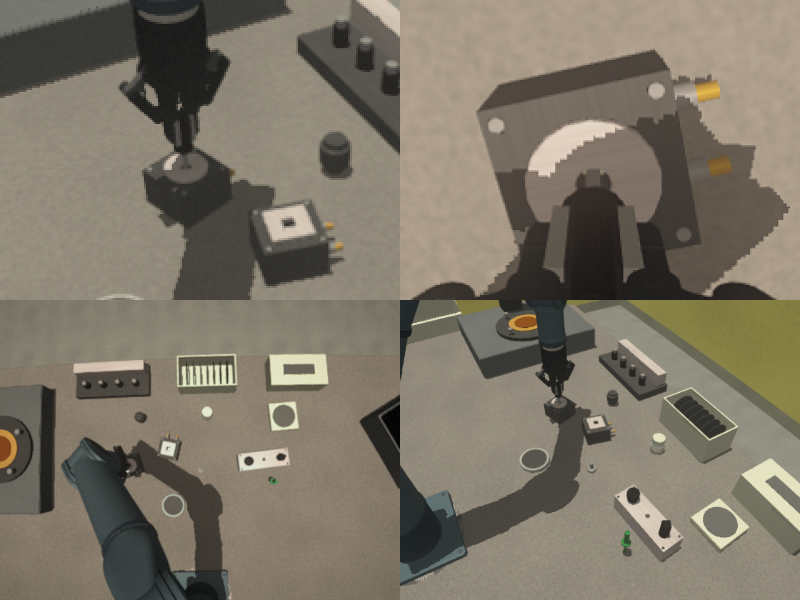

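```bash
python3 -c "
from rig import manip
s=manip.observe();print(s['force'],s['eef_pos'],s['grip_width']);print(manip.close_job())"
```

```text
[-0.56378092 -0.95563083  6.8268702 ] [0.52555448 0.25328159 0.09360328] 0.010935051918925786
the job is handed in; nothing more can be done
None
```

I took the black stylus from the rack's middle well with a 30 N grip and put its tip through the round aperture. I pressed the vent button to its stop and handed the job in at about 15 s, still holding it down. The close call gives no verdict.

**Last checks:**
- **Button:** it was met about 18 mm below the mouth and its stop about 6 mm lower, which matches full travel. The force peaked at about 10 N at the stop. I eased off, and it then read 7–8 N, with 6.8 N in the last reading. That is above the 5.4 N needed and below the 20 N limit.
- **Alignment:** the gripper's axis was within about 0.5 mm of the measured aperture centre. The finger opening held steady at about 11 mm, and the fingers were clear of the collar.
- **Other objects:** the last pictures show the square-collar box untouched. The bystanders and the green look-alike appear where they started.

**Disagreements:**
- In the last top view, the thumbscrew query scored the square driver's position highest (0.70). Its second result (0.55) was the thumbscrew at its original place.
- The objective, dish and wafer case queries also returned a second, lower-scored match on another object.
- While the tip was above the aperture, one side-view result put it under the box. The other results and the pictures did not agree, so I discarded it.

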